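# Put the stacking lunch carrier back together

### The job

Put the washed lunch carrier back together, one piece at a time from the bottom up: set the blue tin in the black base, the red tin on the blue one, the yellow tin on the red one, and the lid with the black knob on top, each upright and seated fully home in the one below. Leave the green tin, the fish tin and the teaspoon where they are.

Things in the scene. Friction and masses are not known exactly. Their poses are not given: they have to be found in the camera images.
- base: The carrier base: low black round dish, 84 mm wide, 16 mm high, fixed to the worktop, two small steel lugs at its sides. In the middle a round socket 57 mm wide, its rim 70 mm wide at height 16 mm, its floor at 5 mm. Origin: middle of the underside, z up. A tin seated in it has its origin 9 mm above this one. (Wall cabinets hang 0.55 m above the worktop from x = 0.60 m on.)
- blue_tin: Blue enamel tin, steel rim, round, 50 mm high, 62 mm wide. Its conical steel foot, 7 mm high, 44 mm wide below, 54 mm above, drops into a 57 mm mouth until the body edge rests on the rim (self-centring within 4 mm). Origin: middle of the foot underside, z up. Open top, mouth 57 mm. 0.12 kg. Grip round the body. A piece seated on it has its origin 43 mm above this one.
- red_tin: Red enamel tin, steel rim, round, 43 mm high, 62 mm wide. Its conical steel foot, 7 mm high, 44 mm wide below, 54 mm above, drops into a 57 mm mouth until the body edge rests on the rim (self-centring within 4 mm). Origin: middle of the foot underside, z up. Open top, mouth 57 mm. 0.12 kg. Grip round the body. A piece seated on it has its origin 36 mm above this one.
- yellow_tin: Yellow enamel tin, steel rim, round, 36 mm high, 62 mm wide. Its conical steel foot, 7 mm high, 44 mm wide below, 54 mm above, drops into a 57 mm mouth until the body edge rests on the rim (self-centring within 4 mm). Origin: middle of the foot underside, z up. Open top, mouth 57 mm. 0.12 kg. Grip round the body. A piece seated on it has its origin 29 mm above this one.
- green_tin: Green enamel tin, steel rim, round, 43 mm high, 62 mm wide. Its conical steel foot, 7 mm high, 44 mm wide below, 54 mm above, drops into a 57 mm mouth until the body edge rests on the rim (self-centring within 4 mm). Origin: middle of the foot underside, z up. Open top, mouth 57 mm. 0.12 kg. Grip round the body. Spare: stays put.
- lid: Lid, lying plug down: steel disc 62 mm wide, its underside 7 mm and its top 10 to 12 mm above the origin; below it a dark rubber plug shaped like a tin foot (cone, 44 to 54 mm wide); on top a round black knob, 20 mm wide from 18 to 33 mm above the origin, on a 14 mm neck. Origin: middle of the plug underside, z up. 0.08 kg. Grip the knob from above, tips at 13 mm or higher.
- fish_tin: A bystander: a flat cream and blue tin of fish, 63 x 105 x 26 mm, lying. Origin: centre of its underside. Stays where it lies.
- teaspoon: A bystander: a pale grey-white teaspoon, 139 x 30 x 10 mm, lying along its x axis. Origin: centre of its underside. Stays where it lies.
There are look-alikes about, which are no part of the job. Several things look just like the blue_tin: the one meant starts farthest from the robot's base.

How it is judged:
On the way, in this order (a step that is already met when the one before it is completed fails the run):
1. the blue tin sits home in the base (horizontal distance between blue_tin and base below 0.008 m and z of blue_tin in the frame of base between 0.005 and 0.013 m and angle between blue_tin's own z axis and vertical below 0.12 rad), for 0.2 s.
2. the red tin sits home on the blue tin (horizontal distance between red_tin and blue_tin below 0.008 m and z of red_tin in the frame of blue_tin between 0.039 and 0.047 m and angle between red_tin's own z axis and vertical below 0.12 rad), for 0.2 s.
3. the yellow tin sits home on the red tin (horizontal distance between yellow_tin and red_tin below 0.008 m and z of yellow_tin in the frame of red_tin between 0.032 and 0.04 m and angle between yellow_tin's own z axis and vertical below 0.12 rad), for 0.2 s.
4. the lid sits home on the yellow tin (horizontal distance between lid and yellow_tin below 0.008 m and z of lid in the frame of yellow_tin between 0.025 and 0.033 m and angle between lid's own z axis and vertical below 0.12 rad), for 0.2 s.
At the end, for the whole second after the job is handed in: Blue tin in the base, red on blue, yellow on red, lid on yellow: each within 8 mm of the axis of the piece below, within 4 mm of its seated height, within 0.12 rad (7 degrees) of upright, and at rest. The green tin, the fish tin and the teaspoon are within 30 mm of where they began (all of step 1 and all of step 2 and all of step 3 and all of step 4 and linear speed of each of blue_tin, red_tin, yellow_tin, lid below 0.02 m/s and angular speed of each of blue_tin, red_tin, yellow_tin, lid below 0.2 rad/s and not (distance of green_tin from where it was at the start of the episode above 0.03 m) and not (distance of fish_tin from where it was at the start of the episode above 0.03 m) and not (distance of teaspoon from where it was at the start of the episode above 0.03 m)); the robot touches nothing.
It fails at once if the green tin is moved by more than 30 mm or tipped over (distance of green_tin from where it was at the start of the episode above 0.03 m or angle between green_tin's own z axis and vertical above 0.5 rad).
It fails at once if the fish tin is moved by more than 30 mm (distance of fish_tin from where it was at the start of the episode above 0.03 m).
It fails at once if the teaspoon is moved by more than 30 mm (distance of teaspoon from where it was at the start of the episode above 0.03 m).
It also fails if it takes over 115 s, if anything falls off the work surface, if the arm or the gripper's body presses on something with over 40 N, if the wrist force passes 120 N, or if a joint passes its speed limit or range.

### The arm

A 6-joint arm with a two-finger parallel gripper is mounted at the origin on a cart in front of the work surface, level with it; the furniture and walls round the work are solid. World frame = base frame: x ahead of the robot, y to its left, z up, the work surface at z = 0. Lengths are in m, angles in rad, forces in N, time in s.
With the tool pointing down it reaches from about 0.325 to 0.75 m from the base axis. Payload 7.6 kg.
Tool frame: the origin (TCP) lies on the centre line of the jaws, within the pads' length; the fingertips stand 8 mm ahead of it and the grasp point (between the pads) lies 11 mm behind it; z points along the fingers, y is the line along which they close (so a half turn about z gives the same grasp; the last joint's range is limited). The gripper opens to 85 mm and grips with 20 to 120 N. Pads are 22 mm wide; open, the fingers measure 114 mm over their backs; the gripper's body (76 mm by 85 mm) begins 54 mm behind the grasp point. The pads swing forward as they close: fully open they stand 13 mm farther back than shut.
Start: joints at [1.094, 0.052, 1.401, -0, 1.689, -0.07], TCP at [0.208, 0.482, 0.239] pointing down, gripper open.
Joint ranges: [-2.9, 2.9], [-0.91, 2.17], [0.12, 2.37], [-1.06, 4.2], [0.26, 2.73], [-2.93, 2.93]. Speed limits (rad/s): [2.57, 2.57, 3.01, 3.14, 3.14, 3.14].

### API

Orientations are given as a unit quaternion [x, y, z, w].
In Python, from station import readout, imaging, workorder gives the robot as it stands.
- The arm moves only by the tool apply_moves, never from a script. Its argument "deltas" is a list that holds one entry, the list of rows, each a list of 7 numbers: the shift along the tool's x, y, z normalised to -1 to 1, where 1 is 80 mm, then the turn, a rotation vector about the tool's x, y, z normalised to -1 to 1, where 1 is 60 degrees, then the opening, from 0 (shut) to 1 (fully open). A call has 1 to 8 rows; each row shifts and turns the commanded pose from where the row before left it, along the tool's axes as they then stand; what a row does not reach is not made up. A row lasts 1/12 s, in which the tool goes at most 41.7 mm and 7.16 degrees, less where a joint would pass 70% of its speed; a pose out of reach is approached as far as the arm can. A call with a number of a shift or a turn outside -1 to 1 is refused whole. A call with a gripper value outside its range is refused whole. The fingers move at their own pace and stop on an object; the grip force is fixed at half the most. Time passes only in rows, so rows that do not move let the fingers close. It gives the time, the measured TCP pose, the force, the opening and the grip force at its end, in the units of the state.
- readout.get_state(): the state, without advancing time (a new reading comes with each control period).
- imaging.camera(name): name is "side" or "top"; returns a dict with "img" (400x640x3 uint8, blue, green, red), "camera_matrix" (3x3 intrinsics, pixels), "D" ([k1, k2, p1, p2, k3] as OpenCV has them; the pictures are not rectified), "xyz" and "orientation" of the camera in the world. Camera axes: x right, y up, looking along -z (the intrinsics and any distortion apply to the point x, -y, -z); pixel columns grow to the right and rows downward; lengths in m; the calibration is good to about 2 mm. A picture is of the moment at which its call begins. There is no depth.
- workorder.hand_in(): hands the job in; it is judged then, once.
The state is a dict: "clock": time; "qpos": joint angles; "joint_velocities": joint speeds; "joint_torque": joint torques, N m; "eef_pos": TCP position; "tcp_rot": TCP orientation; "wrist_force": force on the tool from outside, world axes, zero at the start; "moment": the same for the moment, N m; "grip_width": opening from 0.0 (shut) to 1.0 (fully open); "gripper_force": force on a finger pad.
Only numpy, scipy, OpenCV 4.12 (cv2) and the standard library are available. Lean on these libraries where they do the work, as an engineer would, in place of code of your own. Each camera call takes 0.05 s, during which the arm holds its last target. There are 200 camera calls.

## Working session

There is one attempt and no reset: what is moved stays moved. The work goes in short steps, Python scripts to look and compute and a tool call to move; the robot and the scene stay as the last step left them, time stands still between calls to the robot, and variables do not carry over. Pictures are saved under pics/ and viewed, at most 14 in all, crops included, and the job is handed in when it is done.

Besides the shell and the picture viewer there is one more tool, called after "Request:" as a command line: name --argument value ..., lists and objects as JSON in quotes. apply_moves: Moves the arm, as the interface text tells. Scaled input: -1 to 1 covers 80 mm each way for a shift and 60 degrees each way for a turn. Its arguments: {"type":"object","properties":{"deltas":{"type":"array"}},"required":["deltas"]}

```bash
mkdir -p pics && ls
python3 - <<'E'
from station import readout, imaging
import cv2
s=readout.get_state(); print({k:s[k] for k in ('clock','eef_pos','tcp_rot','grip_width')})
for n in ('top','side'):
    c=imaging.camera(n); cv2.imwrite(f'pics/{n}0.png',c['img']); print(n,c['xyz'],c['orientation'],c['D'],c['camera_matrix'])
E
```

```text
pics
{'clock': 0.0, 'eef_pos': array([0.20759128, 0.48191801, 0.23848504]), 'tcp_rot': array([ 2.02013798e-01,  9.79382383e-01, -7.30388058e-04, -1.98345846e-04]), 'grip_width': 1.0015034410755066}
top [ 0.33750165 -0.00885436  0.94161854] [-0.06729521  0.0611411   0.71298099 -0.69526342] [-0.09216596  0.          0.          0.          0.        ] [[409.8231094    0.         318.65653504]
 [  0.         409.8231094  199.72993022]
 [  0.           0.           1.        ]]
side [ 0.3135136  -1.17952243  0.6306323 ] [ 0.52721092 -0.04421194 -0.04911798  0.84716077] [0.01645205 0.         0.         0.         0.        ] [[456.56701888   0.         327.2118999 ]
 [  0.         456.56701888 199.74761253]
 [  0.           0.           1.        ]]
```

View pics/top0.png

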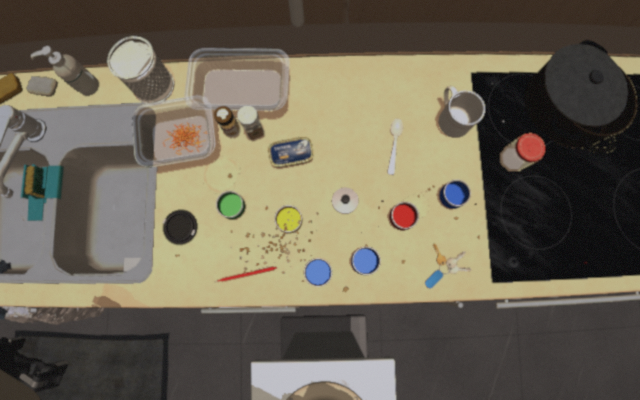

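View pics/side0.png

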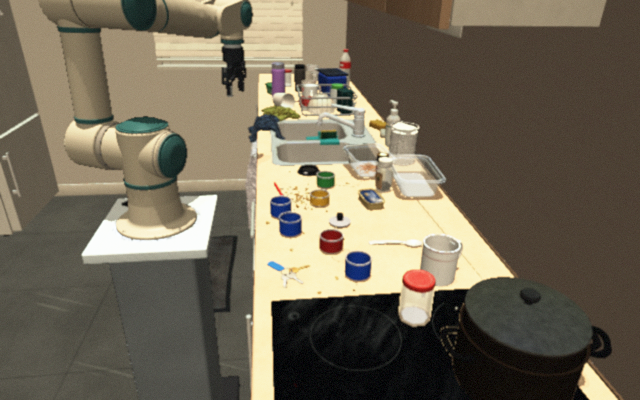

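The top view shows the base at (181,227), green (231,205), yellow (289,219), lid (344,200), red (403,215) and blue tins at (455,194), (365,260) and (318,271). The one at (455,194) looks farthest. In the side view the same pieces are blue (358,266), red (331,241), yellow (320,198), lid (340,221) and base (308,170). All stand upright. Next I measure them.

```bash
cat > h.py <<'E'
import numpy as np, cv2
from station import readout, imaging
from scipy.spatial.transform import Rotation as R
def ray(c,uv):
    p=cv2.undistortPoints(np.array([[uv]],float),c['camera_matrix'],np.array(c['D']))[0,0]
    d=R.from_quat(c['orientation']).as_matrix()@np.array([p[0],-p[1],-1.]); return np.array(c['xyz']),d/np.linalg.norm(d)
def plane(c,uv,z):
    o,d=ray(c,uv); return o+d*(z-o[2])/d[2]
def tri(c1,u1,c2,u2):
    o1,d1=ray(c1,u1);o2,d2=ray(c2,u2)
    t=np.linalg.lstsq(np.c_[d1,-d2],o2-o1,rcond=None)[0]
    a=o1+t[0]*d1;b=o2+t[1]*d2; return (a+b)/2,np.linalg.norm(a-b)
def proj(c,P):
    Rm=R.from_quat(c['orientation']).as_matrix(); F=np.diag([1,-1,-1.])@Rm.T
    return cv2.projectPoints(np.array(P,float).reshape(-1,3),cv2.Rodrigues(F)[0],-F@np.array(c['xyz']),c['camera_matrix'],np.array(c['D']))[0][:,0]
E
python3 - <<'E'
from h import *
T=imaging.camera('top');S=imaging.camera('side')
def crop(im,x,y,w,h,k): return cv2.resize(im[y:y+h,x:x+w],None,fx=k,fy=k,interpolation=cv2.INTER_CUBIC)
a=crop(T['img'],155,170,320,80,2.5); b=crop(S['img'],270,155,110,130,3.1)
cv2.imwrite('pics/c1.png',a); cv2.imwrite('pics/c2.png',b)
for n,uv in dict(base=(181,227),green=(231,205),yellow=(289,219),lid=(344,200),red=(403,215),blue=(455,194),b2=(365,260),b3=(318,271),fish=(291,152)).items():
    print(n,plane(T,uv,.03).round(3))
E
```

```text
base [0.451 0.311 0.03 ]
green [0.498 0.196 0.03 ]
yellow [0.463 0.065 0.03 ]
lid [ 0.503 -0.06   0.03 ]
red [ 0.465 -0.192  0.03 ]
blue [ 0.51  -0.314  0.03 ]
b2 [ 0.367 -0.102  0.03 ]
b3 [0.346 0.002 0.03 ]
fish [0.619 0.058 0.03 ]
```

View pics/c1.png

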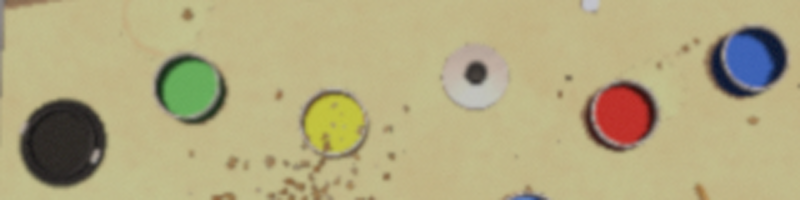

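View pics/c2.png

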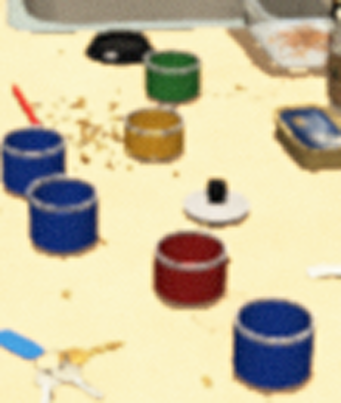

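```bash
cat >> h.py <<'E'
def blob(img,uv,r,thr=22,dark=None):
    """hull centre of the thing at uv that differs from the counter round it"""
    x,y=map(int,uv);k=6
    p=cv2.resize(img[y-r:y+r,x-r:x+r],None,fx=k,fy=k,interpolation=cv2.INTER_CUBIC)
    L=cv2.cvtColor(p,cv2.COLOR_BGR2LAB).astype(float)
    if dark: m=(L[...,0]<dark)
    else:
        bg=np.median(np.r_[L[:k*2].reshape(-1,3),L[-k*2:].reshape(-1,3),L[:,:k*2].reshape(-1,3),L[:,-k*2:].reshape(-1,3)],0)
        m=np.linalg.norm((L-bg)*[.7,1,1],axis=2)>thr
    n,lab,st,ce=cv2.connectedComponentsWithStats(cv2.morphologyEx(m.astype(np.uint8),cv2.MORPH_OPEN,np.ones((9,9))))
    i=1+np.argmin([np.hypot(*(ce[j]-k*r)) - st[j,4]**.5 for j in range(1,n)])
    c=cv2.findContours((lab==i).astype(np.uint8),0,2)[0]; h=cv2.convexHull(max(c,key=cv2.contourArea))
    M=cv2.moments(h); u=np.array([M['m10'],M['m01']])/M['m00']
    box=np.array(cv2.boundingRect(h))/k
    return (u+.5)/k-.5+[x-r,y-r], box[2:]
E
python3 - <<'E'
from h import *
T=imaging.camera('top');S=imaging.camera('side')
L=dict(base=((181,227),(308,170),26,17,None),green=((231,205),(326,180),22,15,None),yellow=((289,219),(320,198),20,17,None),red=((403,215),(331,241),22,20,None),
 blue=((455,194),(358,266),24,22,None),b2=((365,260),(290,224),24,18,None),b3=((318,271),(281,207),20,17,None),knob=((345,200),(340,216),9,9,70),lid=((344,200),(340,221),22,15,None))
for n,(a,b,r,r2,d) in L.items():
    u,s1=blob(T['img'],a,r,dark=d);v,s2=blob(S['img'],b,r2,dark=d)
    P,e=tri(T,u,S,v); print(n,u.round(1),s1.round(1),v.round(1),s2.round(1),P.round(4),'gap',round(e,4),'dist',np.hypot(*P[:2]).round(3))
E
```

```text
base [179.8 226.8] [35.8 36.5] [306.5 173.5] [34.  25.3] [ 0.4533  0.3264 -0.0067] gap 0.005 dist 0.559
green [230.8 205.2] [30.2 29.3] [321.5 180.5] [24.3 30. ] [0.4942 0.1991 0.0209] gap 0.0105 dist 0.533
yellow [287.5 221.3] [27.8 33.2] [320.5 193.7] [30.  27.2] [0.4638 0.0674 0.0339] gap 0.0125 dist 0.469
red [402.7 215.9] [31.7 29.5] [331.  241.8] [25.7 26. ] [ 0.4656 -0.1927  0.0219] gap 0.0023 dist 0.504
blue [453.3 194.3] [34. 30.] [357.7 266.3] [27.3 32.5] [ 0.5118 -0.3121  0.0253] gap 0.0019 dist 0.599
b2 [364.4 260.1] [31.  30.3] [287.4 221.2] [31.8 32.7] [ 0.3638 -0.0999  0.0361] gap 0.0062 dist 0.377
b3 [317.5 271.9] [27.8 27.7] [282.7 208.6] [28.3 34. ] [0.3484 0.0035 0.0217] gap 0.0082 dist 0.348
knob [345.  198.1] [6.2 5. ] [339.5 216.4] [5.  6.5] [ 0.5087 -0.063   0.0242] gap 0.0001 dist 0.513
lid [344.6 203.1] [11.5 20.3] [339.5 216.6] [9.  9.5] [ 0.5032 -0.0622  0.0223] gap 0.0115 dist 0.507
```

Blue is confirmed as the farthest, at (0.512,-0.312), with red at (0.466,-0.193) and the knob at (0.509,-0.063). First I turn the tool so the jaws close along world x.

Request:
apply_moves --deltas '[[[0,0,0,0,0,0.111,1],[0,0,0,0,0,0.111,1],[0,0,0,0,0,0.111,1],[0,0,0,0,0,0.111,1],[0,0,0,0,0,0.111,1],[0,0,0,0,0,0.111,1],[0,0,0,0,0,0.111,1],[0,0,0,0,0,0.111,1]]]'

```text
clock: 0.97
eef_pos: [0.2077, 0.4821, 0.2392]
tcp_rot: [0.622, 0.783, -0.0, 0.0]
wrist_force: [-0.3, -0.2, 0.4]
grip_width: 1.0
gripper_force: 0.0
```

Request:
apply_moves --deltas '[[[0,0,0,0,0,0.111,1],[0,0,0,0,0,0.113,1],[0,0,0,0,0,0,1]]]'

```text
clock: 1.22
eef_pos: [0.2077, 0.4821, 0.2393]
tcp_rot: [0.709, 0.705, -0.0, 0.0]
wrist_force: [0.4, -0.9, -0.1]
grip_width: 1.006
gripper_force: 0.0
```

Request:
apply_moves --deltas '[[[-0.3,0.35,0,0,0,0,1],[-0.3,0.35,0,0,0,0,1],[-0.3,0.35,0,0,0,0,1],[-0.3,0.35,0,0,0,0,1],[-0.3,0.35,0,0,0,0,1],[-0.3,0.35,0,0,0,0,1],[-0.3,0.35,0,0,0,0,1],[-0.3,0.35,0,0,0,0,1]]]'

```text
clock: 1.88
eef_pos: [0.4327, 0.2886, 0.2394]
tcp_rot: [0.706, 0.708, 0.0, 0.0]
wrist_force: [0.3, 0.7, -0.1]
grip_width: 1.0
gripper_force: 0.0
```

Request:
apply_moves --deltas '[[[-0.45,0.05,0,0,0,0,1],[-0.45,0.05,0,0,0,0,1],[-0.45,0.05,0,0,0,0,1],[-0.45,0.05,0,0,0,0,1],[-0.45,0.05,0,0,0,0,1],[-0.45,0.05,0,0,0,0,1],[-0.45,0.05,0,0,0,0,1],[-0.45,0.05,0,0,0,0,1]]]'

```text
clock: 2.55
eef_pos: [0.4633, 0.0003, 0.2395]
tcp_rot: [0.706, 0.708, 0.0, 0.0]
wrist_force: [0.2, 0.1, 0.4]
grip_width: 1.0
gripper_force: 0.0
```

Request:
apply_moves --deltas '[[[-0.48,0.08,0,0,0,0,1],[-0.48,0.08,0,0,0,0,1],[-0.48,0.08,0,0,0,0,1],[-0.48,0.08,0,0,0,0,1],[-0.48,0.08,0,0,0,0,1],[-0.48,0.08,0,0,0,0,1],[-0.48,0.08,0,0,0,0,1],[-0.48,0.08,0,0,0,0,1]]]'

```text
clock: 3.22
eef_pos: [0.5144, -0.3072, 0.2392]
tcp_rot: [0.706, 0.708, 0.0, -0.0]
wrist_force: [1.4, 0.4, 0.1]
grip_width: 1.003
gripper_force: 0.0
```

Request:
apply_moves --deltas '[[[0,0,0,0,0,0,1],[0,0,0.35,0,0,0,1],[0,0,0.35,0,0,0,1],[0,0,0.35,0,0,0,1],[0,0,0.35,0,0,0,1],[0,0,0,0,0,0,1]]]'

```text
clock: 3.72
eef_pos: [0.5119, -0.3032, 0.1204]
tcp_rot: [0.706, 0.708, -0.001, -0.006]
wrist_force: [-1.2, 0.3, -0.1]
grip_width: 1.001
gripper_force: 0.0
```

Run:
```python
from h import *
T=imaging.camera('top');S=imaging.camera('side')
print(readout.get_state()['eef_pos'])
f=lambda im,x,y:cv2.resize(im[y-50:y+50,x-50:x+50],None,fx=4,fy=4,interpolation=cv2.INTER_CUBIC)
cv2.imwrite('pics/g1.png',np.hstack([f(T['img'],455,194),f(S['img'],358,250)]))
# colour masks for base and yellow
for n,C,uv,lo,hi in (('yT',T,(289,219),(20,120,60),(35,255,255)),('yS',S,(320,198),(10,120,60),(30,255,230)),('bT',T,(181,227),(0,0,0),(180,255,60)),('bS',S,(308,170),(0,0,0),(180,255,70))):
    x,y=uv;r=26 if n=='bT' else 18
    hsv=cv2.cvtColor(cv2.resize(C['img'][y-r:y+r,x-r:x+r],None,fx=6,fy=6,interpolation=cv2.INTER_CUBIC),cv2.COLOR_BGR2HSV)
    m=cv2.inRange(hsv,lo,hi); c=max(cv2.findContours(m,0,2)[0],key=cv2.contourArea);h=cv2.convexHull(c)
    M=cv2.moments(h);print(n,np.round((M['m10']/M['m00']/6-r+x-.4,M['m01']/M['m00']/6-r+y-.4),2),np.array(cv2.boundingRect(h))/6)
```

```text
[ 0.51429603 -0.30478596  0.1271561 ]
yT [288.   218.46] [ 5.5         6.33333333 24.16666667 23.16666667]
yS [318.15 200.78] [ 3.83333333 16.33333333 23.66666667 10.66666667]
bT [179.88 226.72] [ 9.33333333  9.83333333 32.16666667 32.66666667]
bS [308.09 169.97] [ 8.5        13.5        19.83333333  9.83333333]
```

View pics/g1.png

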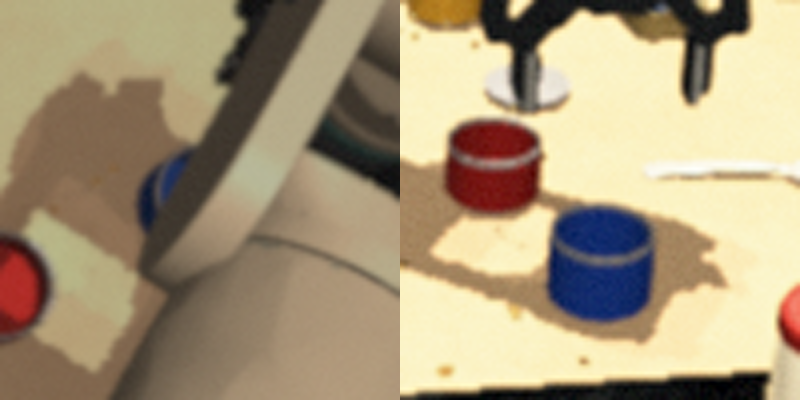

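The tin stands centred between the open fingers in the side view (finger columns 340 and 382, tin 358). I descend and grip.

Request:
apply_moves --deltas '[[[-0.09,-0.03,0.1,0,0,0,1],[0,0,0.25,0,0,0,1],[0,0,0.25,0,0,0,1],[0,0,0.25,0,0,0,1],[0,0,0.2,0,0,0,1],[0,0,0.1,0,0,0,1],[0,0,0,0,0,0,1],[0,0,0,0,0,0,1]]]'

```text
clock: 4.48
eef_pos: [0.5127, -0.313, 0.0367]
tcp_rot: [0.707, 0.707, 0.0, 0.001]
wrist_force: [0.4, -0.7, 1.0]
grip_width: 1.001
gripper_force: 0.0
```

Request:
apply_moves --deltas '[[[0,0,0,0,0,0,0.4],[0,0,0,0,0,0,0.4],[0,0,0,0,0,0,0.4],[0,0,0,0,0,0,0.4],[0,0,0,0,0,0,0.4],[0,0,0,0,0,0,0.4],[0,0,0,0,0,0,0.4],[0,0,0,0,0,0,0.4]]]'

```text
clock: 5.15
eef_pos: [0.5134, -0.3132, 0.0378]
tcp_rot: [0.707, 0.707, 0.0, 0.002]
wrist_force: [-0.2, -0.4, 6.1]
grip_width: 0.699
gripper_force: 65.2
```

Request:
apply_moves --deltas '[[[0,0,-0.1,0,0,0,0.4],[0,0,-0.3,0,0,0,0.4],[0,0,-0.4,0,0,0,0.4],[0,0,-0.4,0,0,0,0.4],[0,0,-0.4,0,0,0,0.4],[0,0,-0.4,0,0,0,0.4],[0,0,-0.3,0,0,0,0.4],[0,0,0,0,0,0,0.4]]]'

```text
clock: 5.82
eef_pos: [0.5137, -0.3133, 0.2271]
tcp_rot: [0.707, 0.707, 0.001, 0.006]
wrist_force: [0.4, -0.1, 0.1]
grip_width: 0.697
gripper_force: 65.1
```

Run:
```python
from h import *
T=imaging.camera('top');S=imaging.camera('side')
print(readout.get_state()['eef_pos'],readout.get_state()['grip_width'])
for t in (50,70,90,110):
    u,s1=blob(T['img'],(181,227),26,dark=t);v,s2=blob(S['img'],(308,170),14,dark=t)
    print(t,u.round(1),s1,v.round(1),s2,tri(T,u,S,v),plane(T,u,.009).round(4))
print('yellow',tri(T,(288.,218.5),S,(318.2,199)),plane(T,(288.,218.5),.02).round(4))
f=lambda im,x,y:cv2.resize(im[y-25:y+25,x-25:x+25],None,fx=8,fy=8,interpolation=cv2.INTER_CUBIC)
cv2.imwrite('pics/b1.png',np.hstack([f(T['img'],181,227),f(S['img'],312,175)]))
```

```text
[ 0.51232409 -0.31247971  0.22057791] 0.6979944657831275
50 [179.9 226.7] [31.5        31.83333333] [308.  169.9] [18.5  9.5] (array([0.45477576, 0.32076906, 0.00891916]), np.float64(0.0015583300618004922)) [0.454  0.3208 0.009 ]
70 [179.8 226.7] [32.66666667 33.        ] [308.  169.9] [19.33333333  9.83333333] (array([0.4548439 , 0.32086224, 0.00874859]), np.float64(0.0017029004067213535)) [0.454  0.3208 0.009 ]
90 [179.9 226.7] [33.5        33.83333333] [308.1 169.9] [19.83333333 10.16666667] (array([0.4549019 , 0.32086482, 0.00869217]), np.float64(0.0019008192690188463)) [0.4539 0.3208 0.009 ]
110 [179.9 226.7] [34.16666667 34.66666667] [308.2 169.9] [20.33333333 10.66666667] (array([0.45500428, 0.32073197, 0.00874007]), np.float64(0.0021721376884588327)) [0.4539 0.3207 0.009 ]
yellow (array([0.46472812, 0.06811896, 0.01663994]), np.float64(0.0026420438606948376)) [0.4656 0.0678 0.02  ]
```

View pics/b1.png

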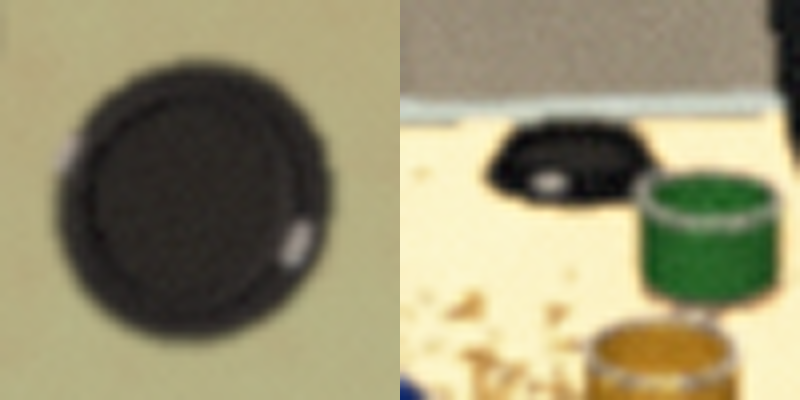

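The base appears at (180,227) in the top view as a clean black circle, with its lugs on a slanted axis, so it sits at (0.454, 0.3205). I carry blue there.

Request:
apply_moves --deltas '[[[0.44,-0.04,0,0,0,0,0.4],[0.44,-0.04,0,0,0,0,0.4],[0.44,-0.04,0,0,0,0,0.4],[0.44,-0.04,0,0,0,0,0.4],[0.44,-0.04,0,0,0,0,0.4],[0.44,-0.04,0,0,0,0,0.4],[0.44,-0.04,0,0,0,0,0.4],[0.44,-0.04,0,0,0,0,0.4]]]'

```text
clock: 6.58
eef_pos: [0.4853, -0.029, 0.2172]
tcp_rot: [0.707, 0.707, -0.001, -0.001]
wrist_force: [1.3, 0.2, -1.0]
grip_width: 0.695
gripper_force: 65.1
```

Request:
apply_moves --deltas '[[[0.44,-0.04,0,0,0,0,0.4],[0.44,-0.04,0,0,0,0,0.4],[0.44,-0.04,0,0,0,0,0.4],[0.44,-0.04,0,0,0,0,0.4],[0.44,-0.04,0,0,0,0,0.4],[0.44,-0.04,0,0,0,0,0.4],[0.44,-0.04,0,0,0,0,0.4],[0.44,-0.04,0,0,0,0,0.4]]]'

```text
clock: 7.25
eef_pos: [0.4599, 0.2523, 0.2172]
tcp_rot: [0.707, 0.707, -0.002, -0.001]
wrist_force: [1.4, -0.2, -0.6]
grip_width: 0.698
gripper_force: 65.1
```

Request:
apply_moves --deltas '[[[0.4,-0.04,0,0,0,0,0.4],[0.3,-0.04,0,0,0,0,0.4],[0.15,0,0,0,0,0,0.4],[0,0,0.2,0,0,0,0.4],[0,0,0.4,0,0,0,0.4],[0,0,0.4,0,0,0,0.4],[0,0,0,0,0,0,0.4],[0,0,0,0,0,0,0.4]]]'

```text
clock: 7.92
eef_pos: [0.4537, 0.3176, 0.137]
tcp_rot: [0.707, 0.707, -0.003, -0.001]
wrist_force: [-0.2, 0.4, -0.4]
grip_width: 0.7
gripper_force: 65.4
```

Run:
```python
from h import *
T=imaging.camera('top');S=imaging.camera('side')
s=readout.get_state();e=s['eef_pos'];print(e,s['tcp_rot'],s['grip_width'])
print(proj(T,[e]),proj(S,[e]))
x,y=proj(S,[e])[0].astype(int);a,b=proj(T,[e])[0].astype(int)
f=lambda im,x,y:cv2.resize(im[y-40:y+40,x-40:x+40],None,fx=5,fy=5,interpolation=cv2.INTER_CUBIC)
cv2.imwrite('pics/p1.png',np.hstack([f(T['img'],a,b),f(S['img'],x,y)]))
```

```text
[0.45560707 0.31892041 0.14115403] [7.07421224e-01 7.06791371e-01 1.04608062e-03 2.73633598e-04] 0.6984675811798141
[[158.39656072 218.16379862]] [[308.24165905 134.3750471 ]]
```

View pics/p1.png

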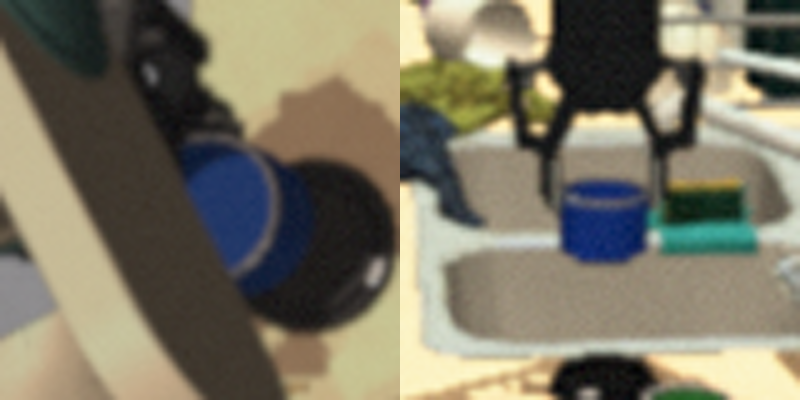

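Run:
```python
from h import *
T=imaging.camera('top'); s=readout.get_state();e=s['eef_pos'];print(e)
for r in (213,216,219): print(r,T['img'][r,166:186].tolist())
for dy in (-.003,0,.003):
    print(dy,proj(T,[e+[0,dy-.031,.0125],e+[0,dy-.031,-.03]]).round(1).tolist())
```

```text
[0.45587651 0.31914856 0.14177304]
213 [[103, 55, 31], [105, 54, 32], [105, 57, 36], [104, 66, 56], [96, 81, 81], [74, 69, 73], [54, 46, 44], [46, 22, 14], [49, 29, 17], [51, 30, 22], [46, 24, 17], [40, 29, 24], [34, 30, 30], [23, 20, 25], [25, 29, 28], [25, 24, 26], [26, 26, 31], [27, 26, 29], [25, 26, 27], [26, 25, 30]]
216 [[105, 55, 34], [104, 54, 32], [105, 57, 34], [104, 57, 39], [100, 73, 67], [90, 85, 90], [65, 60, 62], [51, 31, 25], [49, 27, 15], [50, 28, 17], [49, 27, 16], [47, 27, 18], [43, 28, 24], [32, 28, 27], [30, 30, 33], [26, 28, 32], [24, 26, 30], [25, 25, 29], [30, 30, 32], [27, 29, 31]]
219 [[104, 54, 34], [104, 53, 30], [105, 55, 35], [104, 58, 41], [99, 71, 65], [89, 83, 88], [66, 59, 61], [53, 33, 28], [48, 25, 11], [49, 25, 13], [50, 26, 14], [51, 30, 19], [46, 26, 20], [36, 28, 26], [26, 29, 29], [27, 28, 29], [20, 22, 25], [28, 31, 33], [26, 28, 32], [26, 29, 30]]
-0.003 [[172.4, 216.7], [179.8, 219.6]]
0 [[170.9, 216.8], [178.3, 219.6]]
0.003 [[169.5, 216.8], [176.9, 219.7]]
```

Request:
apply_moves --deltas '[[[0.044,-0.012,0,0,0,0,0.4],[0,0,0.2,0,0,0,0.4],[0,0,0.25,0,0,0,0.4],[0,0,0.25,0,0,0,0.4],[0,0,0.2,0,0,0,0.4],[0,0,0.15,0,0,0,0.4],[0,0,0,0,0,0,0.4],[0,0,0,0,0,0,0.4]]]'

```text
clock: 8.73
eef_pos: [0.4541, 0.3227, 0.056]
tcp_rot: [0.707, 0.707, 0.0, 0.0]
wrist_force: [-0.4, -0.2, -0.9]
grip_width: 0.701
gripper_force: 65.4
```

Request:
apply_moves --deltas '[[[0,0,0.04,0,0,0,0.4],[0,0,0.04,0,0,0,0.4],[0,0,0.03,0,0,0,0.4],[0,0,0,0,0,0,0.4],[0,0,0,0,0,0,0.4]]]'

```text
clock: 9.15
eef_pos: [0.4544, 0.3227, 0.0471]
tcp_rot: [0.707, 0.707, 0.001, 0.0]
wrist_force: [2.0, 0.2, -0.9]
grip_width: 0.701
gripper_force: 65.5
```

Request:
apply_moves --deltas '[[[0,0,0.02,0,0,0,0.4],[0,0,0.02,0,0,0,0.4],[0,0,0,0,0,0,0.4]]]'

```text
clock: 9.4
eef_pos: [0.4546, 0.323, 0.0467]
tcp_rot: [0.707, 0.707, 0.001, 0.0]
wrist_force: [-6.3, -4.1, 18.9]
grip_width: 0.698
gripper_force: 67.4
```

Request:
apply_moves --deltas '[[[0,0,0,0,0,0,0.8],[0,0,0,0,0,0,1],[0,0,0,0,0,0,1],[0,0,0,0,0,0,1],[0,0,0,0,0,0,1],[0,0,-0.15,0,0,0,1],[0,0,-0.4,0,0,0,1],[0,0,-0.4,0,0,0,1]]]'

```text
clock: 10.07
eef_pos: [0.453, 0.3218, 0.1195]
tcp_rot: [0.707, 0.707, -0.002, -0.0]
wrist_force: [1.1, 0.2, 0.8]
grip_width: 0.997
gripper_force: 0.0
```

Request:
apply_moves --deltas '[[[0,0,-0.4,0,0,0,1],[0,0,-0.4,0,0,0,1],[0,0,-0.4,0,0,0,1],[-0.3,0,0,0,0,0,1],[-0.45,0,0,0,0,0,1],[-0.45,0,0,0,0,0,1],[-0.45,0,0,0,0,0,1],[-0.45,0,0,0,0,0,1]]]'

```text
clock: 10.73
eef_pos: [0.4534, 0.1529, 0.2163]
tcp_rot: [0.707, 0.707, 0.0, 0.0]
wrist_force: [0.4, -0.5, 0.2]
grip_width: 1.0
gripper_force: 0.0
```

Run:
```python
from h import *
T=imaging.camera('top');S=imaging.camera('side')
print(readout.get_state()['eef_pos'])
f=lambda im,x,y:cv2.resize(im[y-40:y+40,x-40:x+40],None,fx=5,fy=5,interpolation=cv2.INTER_CUBIC)
cv2.imwrite('pics/p2.png',np.hstack([f(T['img'],175,225),f(S['img'],310,165)]))
P=[.4545,.3205]
print(proj(T,[P+[.059]]),proj(S,[P+[.059],P+[.016]]))
```

```text
[0.453945   0.15060131 0.2164971 ]
[[172.24913184 223.79260581]] [[307.77597851 156.73582875]
 [307.72421641 168.10752796]]
```

View pics/p2.png

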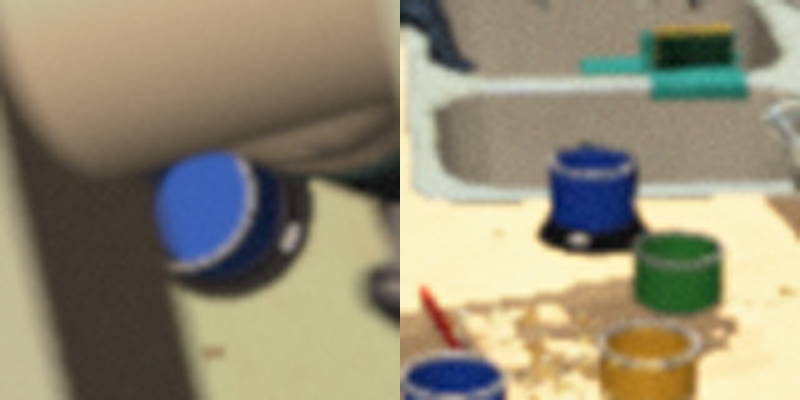

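Blue sits upright and home in the base (side view rim centre about (309,157), as predicted). On to red.

Request:
apply_moves --deltas '[[[-0.45,0.02,0,0,0,0,1],[-0.45,0.02,0,0,0,0,1],[-0.45,0.02,0,0,0,0,1],[-0.45,0.02,0,0,0,0,1],[-0.45,0.02,0,0,0,0,1],[-0.45,0.02,0,0,0,0,1],[-0.45,0.02,0,0,0,0,1],[-0.45,0,0,0,0,0,1]]]'

```text
clock: 11.5
eef_pos: [0.465, -0.1348, 0.2162]
tcp_rot: [0.707, 0.707, 0.0, 0.0]
wrist_force: [0.3, 0.1, 0.2]
grip_width: 1.002
gripper_force: 0.0
```

Request:
apply_moves --deltas '[[[-0.4,0,0,0,0,0,1],[-0.29,0,0.1,0,0,0,1],[0,0,0.4,0,0,0,1],[0,0,0.4,0,0,0,1],[0,0,0.4,0,0,0,1],[0,0,0,0,0,0,1],[0,0,0,0,0,0,1]]]'

```text
clock: 12.08
eef_pos: [0.4645, -0.1881, 0.111]
tcp_rot: [0.707, 0.707, -0.0, -0.001]
wrist_force: [0.3, 1.3, 0.7]
grip_width: 1.002
gripper_force: 0.0
```

Run:
```python
from h import *
T=imaging.camera('top');S=imaging.camera('side')
for i in range(3): print(readout.get_state()['eef_pos']); c=imaging.camera('top')
f=lambda im,x,y,r=40:cv2.resize(im[y-r:y+r,x-r:x+r],(400,400),interpolation=cv2.INTER_CUBIC)
cv2.imwrite('pics/p3.png',np.hstack([f(T['img'],178,225,25),f(S['img'],331,230)]))
```

```text
[ 0.46618833 -0.18901241  0.11404602]
[ 0.46632503 -0.18915627  0.11429533]
[ 0.46624999 -0.18919277  0.11413706]
```

View pics/p3.png

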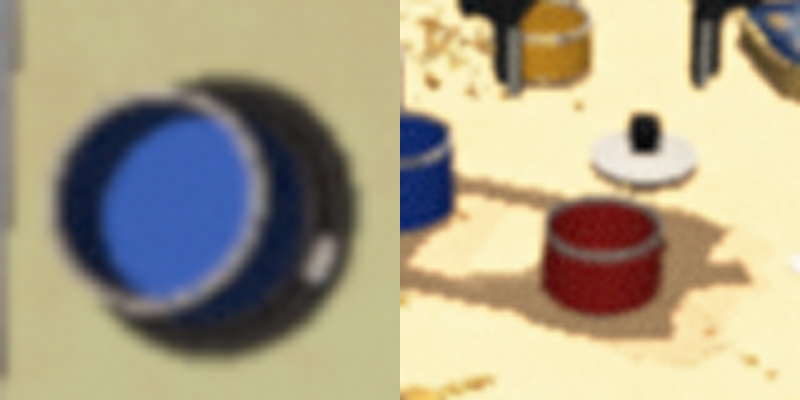

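Blue is nested concentrically in the base in the top view. The side view shows the fingers straddling red. I descend and grip.

Request:
apply_moves --deltas '[[[-0.055,0,0.05,0,0,0,1],[0,0,0.25,0,0,0,1],[0,0,0.25,0,0,0,1],[0,0,0.25,0,0,0,1],[0,0,0.15,0,0,0,1],[0,0,0.1,0,0,0,1],[0,0,0,0,0,0,1],[0,0,0,0,0,0,0.4]]]'

```text
clock: 13.0
eef_pos: [0.4652, -0.1934, 0.0278]
tcp_rot: [0.707, 0.707, 0.0, 0.0]
wrist_force: [-0.2, 0.1, 1.2]
grip_width: 0.886
gripper_force: 0.0
```

Request:
apply_moves --deltas '[[[0,0,0,0,0,0,0.4],[0,0,0,0,0,0,0.4],[0,0,0,0,0,0,0.4],[0,0,0,0,0,0,0.4],[0,0,0,0,0,0,0.4],[0,0,0,0,0,0,0.4],[0,0,0,0,0,0,0.4]]]'

```text
clock: 13.58
eef_pos: [0.466, -0.1938, 0.0292]
tcp_rot: [0.707, 0.707, 0.001, 0.002]
wrist_force: [-0.2, 0.1, 7.1]
grip_width: 0.694
gripper_force: 65.3
```

Request:
apply_moves --deltas '[[[0,0,-0.1,0,0,0,0.4],[0,0,-0.3,0,0,0,0.4],[0,0,-0.4,0,0,0,0.4],[0,0,-0.4,0,0,0,0.4],[0,0,-0.4,0,0,0,0.4],[0,0,-0.4,0,0,0,0.4],[0,0,-0.4,0,0,0,0.4],[0,0,0,0,0,0,0.4]]]'

```text
clock: 14.25
eef_pos: [0.4667, -0.1941, 0.2274]
tcp_rot: [0.707, 0.707, 0.002, 0.006]
wrist_force: [0.9, -0.6, 0.2]
grip_width: 0.695
gripper_force: 65.3
```

Request:
apply_moves --deltas '[[[0.43,-0.01,0,0,0,0,0.4],[0.43,-0.01,0,0,0,0,0.4],[0.43,-0.01,0,0,0,0,0.4],[0.43,-0.01,0,0,0,0,0.4],[0.43,-0.01,0,0,0,0,0.4],[0.43,-0.01,0,0,0,0,0.4],[0.43,-0.01,0,0,0,0,0.4],[0.43,-0.01,0,0,0,0,0.4]]]'

```text
clock: 14.92
eef_pos: [0.4579, 0.0836, 0.2193]
tcp_rot: [0.707, 0.707, 0.0, -0.0]
wrist_force: [0.3, -1.1, -1.9]
grip_width: 0.693
gripper_force: 65.2
```

Request:
apply_moves --deltas '[[[0.43,-0.01,0,0,0,0,0.4],[0.43,-0.01,0,0,0,0,0.4],[0.43,-0.01,0,0,0,0,0.4],[0.43,-0.01,0,0,0,0,0.4],[0.43,-0.01,0,0,0,0,0.4],[0.43,-0.01,0,0,0,0,0.4],[0.3,-0.01,0,0,0,0,0.4],[0.13,0,0,0,0,0,0.4]]]'

```text
clock: 15.58
eef_pos: [0.452, 0.3255, 0.2188]
tcp_rot: [0.706, 0.708, -0.0, -0.001]
wrist_force: [-0.1, -0.1, -1.4]
grip_width: 0.692
gripper_force: 65.2
```

Request:
apply_moves --deltas '[[[0,0,0.2,0,0,0,0.4],[0,0,0.3,0,0,0,0.4],[0,0,0.3,0,0,0,0.4],[0,0,0.2,0,0,0,0.4],[0,0,0,0,0,0,0.4],[0,0,0,0,0,0,0.4]]]'

```text
clock: 16.08
eef_pos: [0.4528, 0.3221, 0.1389]
tcp_rot: [0.707, 0.707, -0.001, -0.0]
wrist_force: [0.1, 0.4, -0.8]
grip_width: 0.694
gripper_force: 65.2
```

Run:
```python
from h import *
T=imaging.camera('top'); s=readout.get_state();e=s['eef_pos'];print(e)
for dy in (-.003,0): print(dy,proj(T,[e+[0,dy-.031,.0135],e+[0,dy-.031,-.02]]).round(1).tolist())
c=proj(T,[e])[0].astype(int); 
for r in (c[1]-3,c[1]): print(r,c[0]+8,T['img'][r,c[0]+8:c[0]+30].tolist())
```

```text
[0.45347039 0.32253755 0.14036673]
-0.003 [[170.8, 218.0], [176.7, 220.3]]
0 [[169.3, 218.0], [175.3, 220.3]]
216 164 [[27, 33, 112], [29, 32, 111], [27, 30, 111], [28, 32, 111], [52, 55, 111], [73, 80, 104], [58, 61, 78], [34, 36, 59], [20, 21, 54], [16, 21, 53], [33, 22, 54], [61, 34, 48], [91, 50, 38], [102, 55, 34], [106, 58, 36], [104, 58, 37], [102, 59, 44], [99, 69, 62], [87, 73, 73], [69, 63, 65], [52, 39, 38], [47, 29, 18]]
219 164 [[30, 33, 114], [21, 25, 110], [29, 31, 112], [31, 32, 113], [43, 48, 111], [65, 70, 106], [61, 64, 82], [37, 39, 61], [22, 23, 55], [12, 17, 52], [16, 18, 53], [40, 30, 53], [71, 41, 47], [98, 54, 39], [106, 58, 37], [105, 57, 35], [104, 55, 34], [104, 57, 36], [102, 63, 50], [97, 76, 73], [83, 76, 80], [60, 51, 51]]
```

Request:
apply_moves --deltas '[[[0,0.005,0.2,0,0,0,0.4],[0,0,0.2,0,0,0,0.4],[0,0,0.2,0,0,0,0.4],[0,0,0.07,0,0,0,0.4],[0,0,0,0,0,0,0.4],[0,0,0,0,0,0,0.4]]]'

```text
clock: 16.63
eef_pos: [0.4541, 0.3231, 0.0873]
tcp_rot: [0.707, 0.707, 0.001, 0.0]
wrist_force: [0.8, 0.4, -2.0]
grip_width: 0.694
gripper_force: 65.2
```

Request:
apply_moves --deltas '[[[0,0,0.03,0,0,0,0.4],[0,0,0.03,0,0,0,0.4],[0,0,0,0,0,0,0.4],[0,0,0,0,0,0,0.4]]]'

```text
clock: 16.97
eef_pos: [0.4536, 0.3229, 0.0813]
tcp_rot: [0.707, 0.707, 0.0, 0.0]
wrist_force: [-0.2, 0.3, -1.5]
grip_width: 0.693
gripper_force: 65.3
```

Request:
apply_moves --deltas '[[[0,0,0.02,0,0,0,0.4],[0,0,0.01,0,0,0,0.4],[0,0,0,0,0,0,0.4]]]'

```text
clock: 17.22
eef_pos: [0.4539, 0.3232, 0.0811]
tcp_rot: [0.707, 0.707, 0.001, 0.0]
wrist_force: [-6.4, -3.8, 13.3]
grip_width: 0.692
gripper_force: 66.8
```

Contact came at the expected 0.081. I release, rise and go to yellow.

Request:
apply_moves --deltas '[[[0,0,0,0,0,0,0.8],[0,0,0,0,0,0,1],[0,0,0,0,0,0,1],[0,0,0,0,0,0,1],[0,0,0,0,0,0,1],[0,0,-0.15,0,0,0,1],[0,0,-0.4,0,0,0,1],[0,0,-0.4,0,0,0,1]]]'

```text
clock: 17.88
eef_pos: [0.4527, 0.3223, 0.1548]
tcp_rot: [0.707, 0.707, -0.002, -0.0]
wrist_force: [-0.0, -0.2, 0.8]
grip_width: 1.0
gripper_force: 0.0
```

Request:
apply_moves --deltas '[[[0,0,-0.4,0,0,0,1],[0,0,-0.4,0,0,0,1],[-0.3,0.03,0,0,0,0,1],[-0.45,0.03,0,0,0,0,1],[-0.45,0.03,0,0,0,0,1],[-0.45,0.03,0,0,0,0,1],[-0.45,0.02,0,0,0,0,1],[-0.45,0,0,0,0,0,1]]]'

```text
clock: 18.55
eef_pos: [0.4644, 0.1172, 0.2196]
tcp_rot: [0.707, 0.707, 0.001, 0.0]
wrist_force: [1.3, -0.5, -0.2]
grip_width: 0.998
gripper_force: 0.0
```

Request:
apply_moves --deltas '[[[-0.45,0,0,0,0,0,1],[-0.19,0,0.1,0,0,0,1],[0,0,0.4,0,0,0,1],[0,0,0.4,0,0,0,1],[0,0,0.4,0,0,0,1],[0,0,0,0,0,0,1],[0,0,0,0,0,0,1]]]'

```text
clock: 19.13
eef_pos: [0.464, 0.0675, 0.1145]
tcp_rot: [0.707, 0.707, -0.001, -0.001]
wrist_force: [0.4, 0.2, 1.1]
grip_width: 1.004
gripper_force: 0.0
```

Run:
```python
from h import *
T=imaging.camera('top');S=imaging.camera('side');e=readout.get_state()['eef_pos'];print(e)
f=lambda im,x,y,r=40:cv2.resize(im[y-r:y+r,x-r:x+r],(400,400),interpolation=cv2.INTER_CUBIC)
cv2.imwrite('pics/p4.png',np.hstack([f(T['img'],175,225),f(S['img'],318,165,50)]))
print(proj(T,[[.4545,.3205,.095]]),proj(S,[[.4545,.3205,.095],[.465,.068,.036]]))
```

```text
[0.46583667 0.0677792  0.11727217]
[[166.16063144 221.68851262]] [[307.81995551 147.00466687]
 [318.81510572 193.2434149 ]]
```

View pics/p4.png

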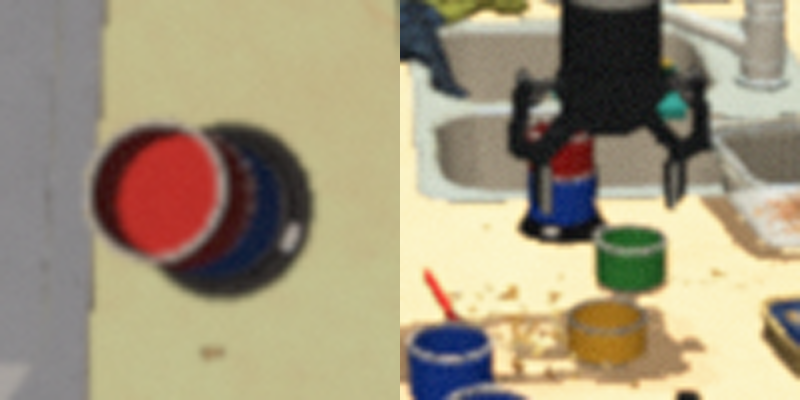

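Red is seated on blue: the top view rim is centred at about (166.5,223) and the side view shows an upright stack. Yellow lies between the fingers, so I descend and grip.

Request:
apply_moves --deltas '[[[0,0,0.2,0,0,0,1],[0,0,0.25,0,0,0,1],[0,0,0.25,0,0,0,1],[0,0,0.25,0,0,0,1],[0,0,0.15,0,0,0,1],[0,0,0.08,0,0,0,1],[0,0,0,0,0,0,1],[0,0,0,0,0,0,0.4]]]'

```text
clock: 19.9
eef_pos: [0.4658, 0.0677, 0.0219]
tcp_rot: [0.707, 0.707, 0.001, 0.001]
wrist_force: [0.4, 0.7, 0.0]
grip_width: 0.883
gripper_force: 0.0
```

Request:
apply_moves --deltas '[[[0,0,0,0,0,0,0.4],[0,0,0,0,0,0,0.4],[0,0,0,0,0,0,0.4],[0,0,0,0,0,0,0.4],[0,0,0,0,0,0,0.4],[0,0,0,0,0,0,0.4],[0,0,0,0,0,0,0.4]]]'

```text
clock: 20.48
eef_pos: [0.4662, 0.0677, 0.0225]
tcp_rot: [0.707, 0.707, 0.002, 0.001]
wrist_force: [-0.3, 0.0, 6.3]
grip_width: 0.69
gripper_force: 65.1
```

Request:
apply_moves --deltas '[[[0,0,-0.1,0,0,0,0.4],[0,0,-0.3,0,0,0,0.4],[0,0,-0.4,0,0,0,0.4],[0,0,-0.4,0,0,0,0.4],[0,0,-0.4,0,0,0,0.4],[0,0,-0.4,0,0,0,0.4],[0,0,-0.4,0,0,0,0.4],[0,0,0,0,0,0,0.4]]]'

```text
clock: 21.15
eef_pos: [0.4669, 0.0678, 0.2206]
tcp_rot: [0.707, 0.707, 0.005, 0.004]
wrist_force: [0.1, 0.2, -0.4]
grip_width: 0.694
gripper_force: 65.1
```

Request:
apply_moves --deltas '[[[0.4,-0.02,0,0,0,0,0.4],[0.43,-0.02,0,0,0,0,0.4],[0.43,-0.02,0,0,0,0,0.4],[0.43,-0.02,0,0,0,0,0.4],[0.43,-0.02,0,0,0,0,0.4],[0.43,-0.02,0,0,0,0,0.4],[0.43,-0.02,0,0,0,0,0.4],[0.2,-0.01,0,0,0,0,0.4]]]'

```text
clock: 21.82
eef_pos: [0.4516, 0.3253, 0.2124]
tcp_rot: [0.706, 0.708, 0.0, -0.0]
wrist_force: [1.0, 0.1, -1.6]
grip_width: 0.691
gripper_force: 65.0
```

Request:
apply_moves --deltas '[[[0,0,0.2,0,0,0,0.4],[0,0,0.3,0,0,0,0.4],[0,0,0.3,0,0,0,0.4],[0,0,0,0,0,0,0.4],[0,0,0,0,0,0,0.4],[0,0,0,0,0,0,0.4]]]'

```text
clock: 22.32
eef_pos: [0.4532, 0.3222, 0.1501]
tcp_rot: [0.707, 0.707, 0.001, 0.0]
wrist_force: [-0.6, 0.1, -0.7]
grip_width: 0.696
gripper_force: 65.1
```

Run:
```python
from h import *
T=imaging.camera('top'); s=readout.get_state();e=s['eef_pos'];print(e,s['grip_width'])
for dy in (-.003,0): print(dy,proj(T,[e+[0,dy-.031,.0135],e+[0,dy-.031,-.0145]]).round(1).tolist())
c=proj(T,[e])[0].astype(int); 
for r in (c[1]-3,c[1]): print(r,c[0]+8,T['img'][r,c[0]+8:c[0]+28].tolist())
```

```text
[0.45349513 0.32237638 0.15050634] 0.6937789071669693
-0.003 [[169.0, 217.3], [174.1, 219.2]]
0 [[167.5, 217.3], [172.6, 219.2]]
215 162 [[39, 109, 155], [41, 110, 156], [40, 110, 155], [41, 110, 155], [57, 109, 148], [75, 100, 123], [58, 75, 90], [37, 58, 75], [21, 53, 73], [18, 50, 75], [19, 44, 85], [24, 33, 103], [28, 32, 110], [34, 39, 111], [55, 60, 108], [69, 74, 100], [55, 59, 80], [32, 32, 61], [24, 26, 56], [35, 35, 58]]
218 162 [[40, 109, 154], [39, 108, 154], [39, 108, 155], [42, 109, 155], [48, 107, 149], [64, 99, 127], [61, 77, 93], [43, 61, 75], [24, 54, 74], [25, 54, 76], [26, 52, 79], [29, 44, 94], [26, 33, 107], [24, 30, 111], [30, 35, 112], [48, 52, 111], [63, 68, 101], [57, 60, 79], [36, 39, 60], [15, 19, 53]]
```

Request:
apply_moves --deltas '[[[0,0.005,0.2,0,0,0,0.4],[0,0,0.2,0,0,0,0.4],[0,0,0.03,0,0,0,0.4],[0,0,0.03,0,0,0,0.4],[0,0,0.03,0,0,0,0.4],[0,0,0,0,0,0,0.4],[0,0,0,0,0,0,0.4]]]'

```text
clock: 22.95
eef_pos: [0.4538, 0.3224, 0.1105]
tcp_rot: [0.707, 0.707, 0.001, 0.0]
wrist_force: [0.9, 1.0, 2.0]
grip_width: 0.695
gripper_force: 65.4
```

Request:
apply_moves --deltas '[[[0,0,0.02,0,0,0,0.4],[0,0,0.01,0,0,0,0.4],[0,0,0,0,0,0,0.4]]]'

```text
clock: 23.2
eef_pos: [0.454, 0.3228, 0.1103]
tcp_rot: [0.707, 0.707, 0.002, 0.0]
wrist_force: [-4.3, -2.8, 15.4]
grip_width: 0.697
gripper_force: 66.8
```

Request:
apply_moves --deltas '[[[0,0,0,0,0,0,0.8],[0,0,0,0,0,0,1],[0,0,0,0,0,0,1],[0,0,0,0,0,0,1],[0,0,0,0,0,0,1],[0,0,-0.15,0,0,0,1],[0,0,-0.4,0,0,0,1],[0,0,-0.4,0,0,0,1]]]'

```text
clock: 23.87
eef_pos: [0.4523, 0.3215, 0.1827]
tcp_rot: [0.707, 0.707, -0.002, -0.0]
wrist_force: [1.5, 0.6, 0.9]
grip_width: 1.003
gripper_force: 0.0
```

Request:
apply_moves --deltas '[[[0,0,-0.4,0,0,0,1],[-0.2,0,-0.1,0,0,0,1],[-0.42,0.08,0,0,0,0,1],[-0.43,0.08,0,0,0,0,1],[-0.43,0.08,0,0,0,0,1],[-0.43,0.08,0,0,0,0,1],[-0.43,0.08,0,0,0,0,1],[-0.43,0.08,0,0,0,0,1]]]'

```text
clock: 24.53
eef_pos: [0.4914, 0.0988, 0.2236]
tcp_rot: [0.707, 0.707, 0.001, 0.0]
wrist_force: [1.2, 0.7, -0.7]
grip_width: 0.996
gripper_force: 0.0
```

Request:
apply_moves --deltas '[[[-0.43,0.08,0,0,0,0,1],[-0.43,0.08,0,0,0,0,1],[-0.43,0.03,0,0,0,0,1],[-0.43,0,0,0,0,0,1],[-0.3,0,0.1,0,0,0,0.8],[0,0,0.4,0,0,0,0.8],[0,0,0.4,0,0,0,0.8],[0,0,0.4,0,0,0,0.8]]]'

```text
clock: 25.2
eef_pos: [0.5068, -0.062, 0.1186]
tcp_rot: [0.708, 0.706, 0.001, 0.001]
wrist_force: [0.5, 0.2, 1.1]
grip_width: 0.803
gripper_force: 0.0
```

Run:
```python
from h import *
T=imaging.camera('top');S=imaging.camera('side');imaging.camera('side');e=readout.get_state()['eef_pos'];print(e)
f=lambda im,x,y,r=40:cv2.resize(im[y-r:y+r,x-r:x+r],(400,400),interpolation=cv2.INTER_CUBIC)
cv2.imwrite('pics/p5.png',np.hstack([f(T['img'],172,225,40),f(S['img'],320,180,50)]))
print(proj(S,[[.4545,.3205,.124],e]))
```

```text
[ 0.50531363 -0.06105127  0.11741238]
[[307.8558146  139.02146167]
 [339.33334551 185.92914391]]
```

View pics/p5.png

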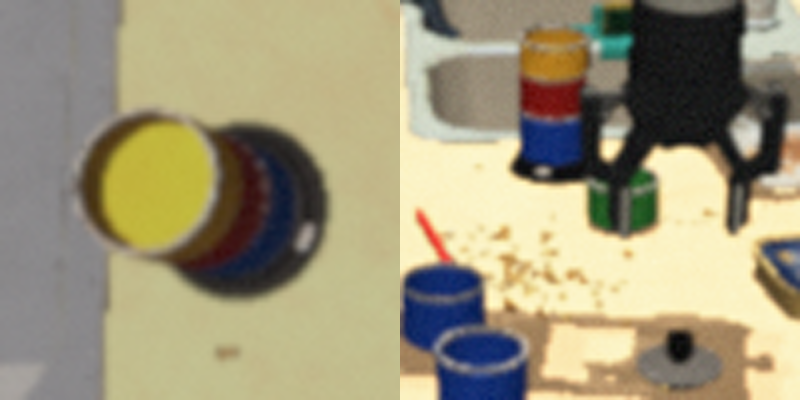

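Yellow is home on red and the stack is straight. The side view shows the knob at (340,266), under the gripper. I descend and grip the knob.

Request:
apply_moves --deltas '[[[-0.025,0.03,0.2,0,0,0,0.6],[0,0,0.25,0,0,0,0.6],[0,0,0.25,0,0,0,0.6],[0,0,0.25,0,0,0,0.6],[0,0,0.12,0,0,0,0.6],[0,0,0,0,0,0,0.6],[0,0,0,0,0,0,0.6],[0,0,0,0,0,0,0.6]]]'

```text
clock: 26.02
eef_pos: [0.5104, -0.0635, 0.0353]
tcp_rot: [0.707, 0.707, 0.001, 0.001]
wrist_force: [-0.2, -0.1, -0.7]
grip_width: 0.596
gripper_force: 0.0
```

Request:
apply_moves --deltas '[[[0,-0.01,0.1,0,0,0,0.6],[0,0,0.04,0,0,0,0.6],[0,0,0,0,0,0,0.4],[0,0,0,0,0,0,0.3],[0,0,0,0,0,0,0.2],[0,0,0,0,0,0,0],[0,0,0,0,0,0,0],[0,0,0,0,0,0,0]]]'

```text
clock: 26.68
eef_pos: [0.5083, -0.0633, 0.022]
tcp_rot: [0.707, 0.707, 0.0, 0.0]
wrist_force: [-0.7, -0.1, 1.0]
grip_width: 0.203
gripper_force: 58.7
```

Request:
apply_moves --deltas '[[[0,0,0,0,0,0,0],[0,0,0,0,0,0,0],[0,0,0,0,0,0,0]]]'

```text
clock: 26.93
eef_pos: [0.5083, -0.0633, 0.022]
tcp_rot: [0.707, 0.707, 0.0, 0.0]
wrist_force: [-0.4, -0.7, 3.7]
grip_width: 0.206
gripper_force: 58.8
```

Request:
apply_moves --deltas '[[[0,0,-0.1,0,0,0,0],[0,0,-0.3,0,0,0,0],[0,0,-0.4,0,0,0,0],[0,0,-0.4,0,0,0,0],[0,0,-0.4,0,0,0,0],[0,0,-0.4,0,0,0,0],[0,0,-0.4,0,0,0,0],[0,0,-0.1,0,0,0,0]]]'

```text
clock: 27.6
eef_pos: [0.5095, -0.0635, 0.2279]
tcp_rot: [0.707, 0.707, 0.002, 0.004]
wrist_force: [1.0, 1.1, -0.0]
grip_width: 0.204
gripper_force: 58.8
```

Request:
apply_moves --deltas '[[[0.3,-0.05,0,0,0,0,0],[0.4,-0.06,0,0,0,0,0],[0.4,-0.06,0,0,0,0,0],[0.4,-0.06,0,0,0,0,0],[0.4,-0.06,0,0,0,0,0],[0.4,-0.06,0,0,0,0,0],[0.4,-0.06,0,0,0,0,0],[0.4,-0.06,0,0,0,0,0]]]'

```text
clock: 28.27
eef_pos: [0.4697, 0.1862, 0.2209]
tcp_rot: [0.707, 0.707, -0.001, -0.0]
wrist_force: [0.6, -0.3, -1.4]
grip_width: 0.206
gripper_force: 58.8
```

Request:
apply_moves --deltas '[[[0.4,-0.06,0,0,0,0,0],[0.4,-0.06,0,0,0,0,0],[0.4,-0.06,0,0,0,0,0],[0.3,-0.03,0,0,0,0,0],[0.2,0,0,0,0,0,0],[0,0,0,0,0,0,0],[0,0,0,0,0,0,0],[0,0,0,0,0,0,0]]]'

```text
clock: 28.93
eef_pos: [0.4538, 0.3201, 0.2211]
tcp_rot: [0.707, 0.707, -0.001, -0.0]
wrist_force: [0.1, -0.0, -1.6]
grip_width: 0.206
gripper_force: 58.8
```

Run:
```python
from h import *
T=imaging.camera('top');S=imaging.camera('side');s=readout.get_state();e=s['eef_pos'];print(e,s['grip_width'])
f=lambda im,x,y,r=40:cv2.resize(im[y-r:y+r,x-r:x+r],(400,400),interpolation=cv2.INTER_CUBIC)
a,b=proj(T,[e])[0].astype(int)
print(a,b,proj(T,[e+[0,0,-.011],e+[0,-.031,-.011],[.4535,.3205,.124],[.4535,.2895,.124]]),proj(S,[e+[0,0,-.011],[.4535,.3205,.124]]))
cv2.imwrite('pics/p6.png',np.hstack([f(T['img'],a+10,b),f(S['img'],310,130,40)]))
```

```text
[0.45407211 0.31978993 0.22158527] 0.20318976747468187
140 212 [[143.24403947 213.82972342]
 [159.49755063 213.44489681]
 [160.87330715 220.34942505]
 [175.60045497 220.01736442]] [[307.85789284 114.44339464]
 [307.56664156 139.0271432 ]]
```

View pics/p6.png

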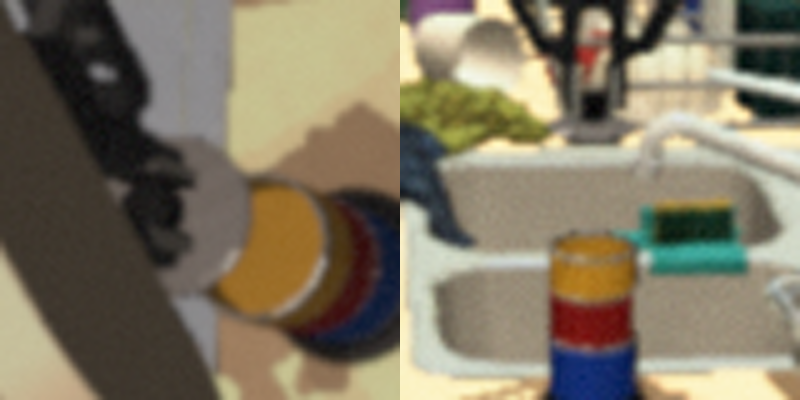

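Lid and stack line up within about 1 mm (lid edge column 159.6, yellow rim edge 175.2). I lower the lid.

Request:
apply_moves --deltas '[[[0.015,0,0.2,0,0,0,0],[0,0,0.3,0,0,0,0],[0,0,0.3,0,0,0,0],[0,0,0.12,0,0,0,0],[0,0,0.04,0,0,0,0],[0,0,0.03,0,0,0,0],[0,0,0,0,0,0,0],[0,0,0,0,0,0,0]]]'

```text
clock: 29.7
eef_pos: [0.4545, 0.3222, 0.1441]
tcp_rot: [0.707, 0.707, 0.001, 0.0]
wrist_force: [-1.4, 0.6, -0.9]
grip_width: 0.199
gripper_force: 58.8
```

Request:
apply_moves --deltas '[[[0,0,0.03,0,0,0,0],[0,0,0.01,0,0,0,0],[0,0,0,0,0,0,0]]]'

```text
clock: 29.95
eef_pos: [0.4539, 0.322, 0.1395]
tcp_rot: [0.707, 0.707, 0.0, 0.0]
wrist_force: [-0.4, 0.4, -1.4]
grip_width: 0.204
gripper_force: 58.8
```

Request:
apply_moves --deltas '[[[0,0,0.02,0,0,0,0],[0,0,0.01,0,0,0,0],[0,0,0,0,0,0,0]]]'

```text
clock: 30.2
eef_pos: [0.4544, 0.3225, 0.1389]
tcp_rot: [0.707, 0.707, 0.001, 0.0]
wrist_force: [-2.0, -1.0, 7.1]
grip_width: 0.201
gripper_force: 59.6
```

Contact came at the expected 0.139. I open the jaws and back off.

Request:
apply_moves --deltas '[[[0,0,0,0,0,0,0.3],[0,0,0,0,0,0,0.5],[0,0,0,0,0,0,0.6],[0,0,0,0,0,0,0.6],[0,0,-0.15,0,0,0,0.6],[0,0,-0.4,0,0,0,0.6],[0,0,-0.4,0,0,0,0.6],[0,0,-0.2,0,0,0,0.6]]]'

```text
clock: 30.87
eef_pos: [0.4546, 0.3224, 0.2342]
tcp_rot: [0.707, 0.707, 0.003, 0.001]
wrist_force: [-0.7, 0.7, -0.0]
grip_width: 0.598
gripper_force: 0.0
```

Request:
apply_moves --deltas '[[[-0.4,0,0,0,0,0,0.6],[-0.4,0,0,0,0,0,0.6],[-0.4,0,0,0,0,0,0.6],[-0.4,0,0,0,0,0,0.6],[-0.4,0,0,0,0,0,0.6],[-0.4,0,0,0,0,0,0.6],[0,0,0,0,0,0,0.6],[0,0,0,0,0,0,0.6]]]'

```text
clock: 31.53
eef_pos: [0.454, 0.1289, 0.23]
tcp_rot: [0.708, 0.706, 0.001, 0.0]
wrist_force: [0.1, 0.3, 0.1]
grip_width: 0.602
gripper_force: 0.0
```

Run:
```python
from h import *
T=imaging.camera('top');S=imaging.camera('side')
f=lambda im,x,y,r=40:cv2.resize(im[y-r:y+r,x-r:x+r],(400,400),interpolation=cv2.INTER_CUBIC)
cv2.imwrite('pics/p7.png',np.hstack([f(T['img'],172,225,40),f(S['img'],310,155,40)]))
```

```text
(no output)
```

View pics/p7.png

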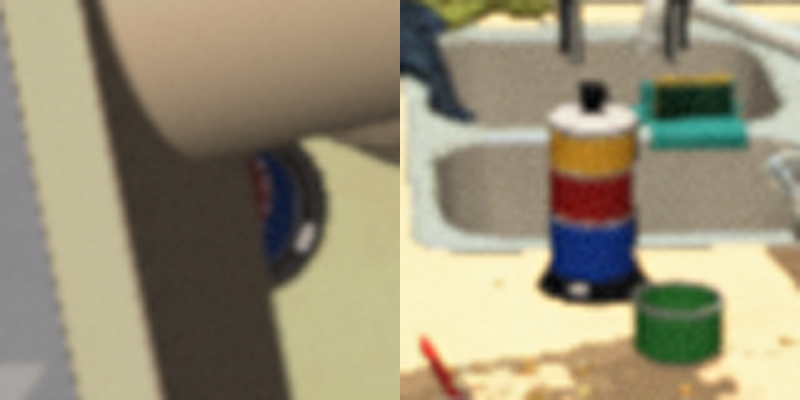

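The side view shows the whole carrier upright: lid flat on yellow (knob at about (309,134)), then red, blue and base, with the gripper clear of it. I hand in.

```bash
python3 -c "
from station import workorder
print(workorder.hand_in())"
```

```text
the job is handed in; nothing more can be done
None
```

The carrier is reassembled in order (base, blue, red, yellow, lid) and handed in at about 31.6 s; each piece made contact at its expected seated height, the last pictures show the stack upright with the gripper clear, and no verdict came back.

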